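# Hang the display spot lamp on its keyhole stud

### The job

Pick up the spot lamp and hang it on the display stand: slip the keyhole in its back plate over the headed stud, press the plate gently back against the two sprung contact pins, and slide it down until the lamp is fully home and locked behind the stud's head, then let go. Push gently all the way, and leave the cake on the stand, the muffins, the cupcake and the dessert glass where they are.

Things in the scene. Friction and masses are not known exactly. Their poses are not given: they have to be found in the camera images.
- lamp_grip (a point): middle of the arm of the loose spot lamp (0.3 kg, stands upright as it will hang), 57 mm above its lowest edge. Lamp axes: z up, x from can to back plate, y across. The arm is a grey U-channel open on top: two upright cheeks, 40 mm over their outer faces (y), 46 mm tall, from 38 mm on the plate side to 24 mm on the can side of this point. Grip it across the cheeks from above.
- can (a point): centre of the lamp's round black can (48 mm across, axis upright, 60 mm tall, its underside level with the plate's lower edge); lamp axes; 46 mm from the arm's middle
- keyhole (a point): centre of the round hole of the keyhole in the lamp's grey back plate (90 wide, 86 tall, 4 mm thick), on the plate's rear face, 50 mm above the lamp's lowest edge and 42 mm (x) from the arm's middle; lamp axes. The hole is 18 mm across; a slot 10 mm wide runs up from it, with slanted sides where they meet. The channel in front of it is empty.
- seat (a point): point in that slot, on the plate's rear face, 20 mm above the hole's centre, where the middle of the stud's shank sits once the lamp is fully home; lamp axes. The slot's top end is 3.5 mm above it.
- feed: the stand's upright grey feed plate (226 wide, 100 tall), across two uprights (tops 209 mm above the table). Origin on its front face, 15 mm below its top edge, 170 to 190 mm above the table. x points into the face, y along it, z up; the lamp hangs with its axes parallel to these. Push it with 15 N at most: all contact forces on it added up (some 15 N with the lamp just hanging) must stay under 35 N.
- stud_slot (a point): feed axes; middle of the level slot that carries the headed stud, 6 mm out from the feed plate's face. The stud is at this height but has been set by hand up to 10 mm to either side (y): where is not in this pose. It is tight. Shank 7 mm thick; head 15 mm across, from 6 to 10 mm off the face: a plate that misses it with its hole stops 10 mm off the face.
- pin_left (a point): tip of a sprung brass contact pin, 4.5 mm proud of the feed plate's face, 26 mm along +y from the slot's middle; feed axes. Both pins together push back with 1 N at first touch, 1 N more per mm, about 5 N with the lamp's plate almost on the face. To pass behind the head the plate must be held in with its rear face less than 2 mm off the face.
- pin_right (a point): tip of the other pin, 26 mm along -y. With the plate held in against the pins, sliding down is stiff: pins and head rub, and it takes a few newtons down until the slot's end stops hard on the shank, 20 mm below where the hole went over the head. Let go, the plate is pushed out against the head, its rear face about 2 mm off the feed plate.
- cake: the small cake on a white plate (124 mm across, about 60 mm tall) on the plinth in front of the feed plate, below where the lamp hangs; origin at the underside of its plate, 12 mm above the table. Leave it alone.
- muffin_a: bystander: muffin, 70 mm across, 60 tall, origin under its middle
- muffin_b: bystander: dark muffin, 70 mm across, 60 tall, origin under its middle
- cupcake: bystander: cupcake, 70 mm across, 75 tall, origin under its middle
- dessert: bystander: dessert in a glass, 72 mm across, 80 tall, origin under its middle

How it is judged (in metres and radians):
On the way, in this order (a step that is already met when the one before it is completed fails the run):
1. the lamp is lifted off the table (height (world z) of lamp_grip above 0.12 m), for 0.1 s.
2. the keyhole's round hole is over the stud's head, the plate against the contact pins (x of keyhole in the frame of feed between -0.0047 and 0.002 m and y of keyhole in the frame of feed between -0.0135 and 0.0135 m and z of keyhole in the frame of feed between -0.006 and 0.006 m), for 0.05 s.
At the end, for the whole second after the job is handed in: The lamp hangs on the stud, let go and at rest, upright within 0.12 rad and square to the feed plate within 0.14 rad, its slot end down on the shank (seat within 2.8 mm of the stud's height) and its plate within 4.7 mm of the face (x of seat in the frame of feed between -0.0047 and 0.002 m and y of seat in the frame of feed between -0.0135 and 0.0135 m and z of seat in the frame of feed between -0.0028 and 0.0028 m and angle between lamp_grip's own z axis and vertical below 0.12 rad and angle between the x axis of lamp_grip and the x axis of feed, either way round below 0.14 rad); the robot touches nothing.
It fails at once if the lamp, or the robot, pushes on the feed plate, its stud or its pins with more than 35 N, all contacts on it added up (contact force between feed and anything else above 35 N).
It fails at once if the cake, a muffin, the cupcake or the dessert glass is disturbed (moved by more than 15 mm) (distance of any of cake, muffin_a, muffin_b, cupcake, dessert from where it was at the start of the episode above 0.015 m).
It also fails if it takes over 67 s, if anything falls off the work surface, if the arm or the gripper's body presses on something with over 40 N, if the wrist force passes 120 N, or if a joint passes its speed limit or range.

### The arm

A 7-joint arm with a two-finger parallel gripper is mounted at the origin on the work surface. World frame = base frame: x ahead of the robot, y to its left, z up, the work surface at z = 0. Lengths are in mm, angles in degrees, forces in N, time in s.
With the tool pointing down it reaches from about 425 to 875 mm from the base axis. Payload 9.9 kg.
Tool frame: the origin (TCP) lies midway between the tips of the shut fingers; the grasp point (between the pads) lies 19 mm behind it; z points along the fingers, y is the line along which they close (so a half turn about z gives the same grasp; the last joint's range is limited). The gripper opens to 85 mm and grips with 20 to 120 N. Pads are 22 mm wide; open, the fingers measure 114 mm over their backs; the gripper's body (76 mm by 85 mm) begins 54 mm behind the grasp point. The pads swing forward as they close: fully open they stand 13 mm farther back than shut.
Start: joints at [-73.041, 32.985, 1.427, 82.34, -0.859, 64.687, -3.237], TCP at [250.239, 626.905, 231.289] pointing down, gripper open.
Joint ranges: [-157.87, 157.87], [-19.46, 123.44], [-87.15, 90], [11.01, 140.99], [-62.26, 242.26], [9.8, 113.94], [-161.44, 161.44]. Speed limits (degrees/s): [127.2, 127.2, 172.46, 172.46, 180, 180, 180].

### API

Orientations are given as [roll, pitch, yaw] about the fixed x, y, z axes, in that order (R = Rz(yaw) Ry(pitch) Rx(roll)).
In Python, from plant import robot, eyes, ticket gives the robot as it stands.
- The arm moves only by the shell command python3 -m jog 'ROWS'. ROWS is text: rows parted by semicolons, each of 7 numbers parted by spaces: the shift along the tool's x, y, z in units of 0.025 m (1.0 is 0.025 m), then the turn, a rotation vector about the tool's x, y, z in units of 4 degrees (1.0 is 4 degrees), then the closure in counts, from 0 (fully open) to 255 (shut). In form: tx ty tz wx wy wz hand; .... A call has 1 to 12 rows; each row shifts and turns the commanded pose from where the row before left it, along the tool's axes as they then stand; what a row does not reach is not made up. A row lasts 1/8 s, in which the tool goes at most 62.5 mm and 10.7 degrees, less where a joint would pass 70% of its speed; a pose out of reach is approached as far as the arm can. A call with a number of a shift or a turn outside -1 to 1 is refused whole. A call with a gripper value outside its range is refused whole. The fingers move at their own pace and stop on an object; the grip force is fixed at half the most. Time passes only in rows, so rows that do not move let the fingers close. It gives the time, the measured TCP pose, the force, the opening and the grip force at its end, in the units of the state.
- robot.read_state(): the state, without advancing time (a new reading comes with each control period).
- eyes.camera(name): name is "scene" or "top"; returns the picture (480x640x3 uint8, red, green, blue); there is no depth.
- eyes.calibration(name): a dict with "mtx" (3x3 intrinsics, pixels), "pose" (4x4, takes a point from camera to world coordinates). Camera axes: x right, y down, z forward; pixel columns grow to the right and rows downward; lengths in mm; the calibration is good to about 2 mm. A picture is of the moment at which its call begins. calibration takes no time and is no camera call.
- ticket.close_job(): hands the job in; it is judged then, once.
The state is a dict: "t": time; "joint_positions": joint angles; "joint_velocities": joint speeds; "tau": joint torques, N m; "position": TCP position; "ee_rot": TCP orientation; "wrist_force": force on the tool from outside, world axes, zero at the start; "moment": the same for the moment, N m; "gripper_width": finger opening in mm; "gripper_force": force on a finger pad.
Only numpy, scipy, OpenCV 4.12 (cv2) and the standard library are available. Lean on these libraries where they do the work, as an engineer would, in place of code of your own. Each camera call takes 0.05 s, during which the arm holds its last target. There are 200 camera calls.

## Working session

There is one attempt and no reset: what is moved stays moved. The work goes in short steps, Python scripts to look and compute and a shell command to move; the robot and the scene stay as the last step left them, time stands still between calls to the robot, and variables do not carry over. Pictures are saved under pics/ and viewed, at most 10 in all, crops included, and the job is handed in when it is done.

```bash
mkdir -p pics; ls
python3 - <<'E'
from plant import robot,eyes
import cv2,numpy as np
s=robot.read_state();print(s)
for n in("scene","top"):
    im=eyes.camera(n);cv2.imwrite(f"pics/{n}0.png",im[:,:,::-1]);c=eyes.calibration(n);print(n,np.round(c["mtx"],1).tolist(),np.round(c["pose"],3).tolist())
E
```

```text
pics
{'t': 0.0, 'joint_positions': array([-73.04002758,  33.03289927,   1.42426299,  82.38578468,
        -0.85791041,  64.68565965,  -3.23799979]), 'joint_velocities': array([-0.02233002, -0.03739646, -0.03526767,  0.0595768 , -0.04761535,
        0.00021614,  0.0356707 ]), 'tau': array([ 5.33272778e-04, -7.65756941e+01,  2.25042343e+00, -2.85970026e+01,
        1.52499840e-02,  1.27342981e-02,  2.43177510e-06]), 'position': array([250.09635856, 626.48198633, 230.44416837]), 'ee_rot': array([-1.79906475e+02,  6.70872319e-03,  1.58239797e+02]), 'wrist_force': array([ 1.30662542, -0.24211612, -0.28459502]), 'moment': array([-0.00550094, -0.08485065,  0.04771556]), 'gripper_force': 0.0, 'gripper_width': 85.22533600191271}
scene [[542.9, 0.0, 318.4], [0.0, 542.9, 244.7], [0.0, 0.0, 1.0]] [[-0.063, 0.826, -0.56, 1229.006], [0.998, 0.059, -0.025, -23.515], [0.012, -0.56, -0.828, 1188.139], [0.0, 0.0, 0.0, 1.0]]
top [[615.0, 0.0, 320.1], [0.0, 615.0, 237.3], [0.0, 0.0, 1.0]] [[0.02, -0.99, 0.139, 379.168], [-1.0, -0.019, 0.006, -36.335], [-0.003, -0.14, -0.99, 1313.539], [0.0, 0.0, 0.0, 1.0]]
```

View pics/scene0.png

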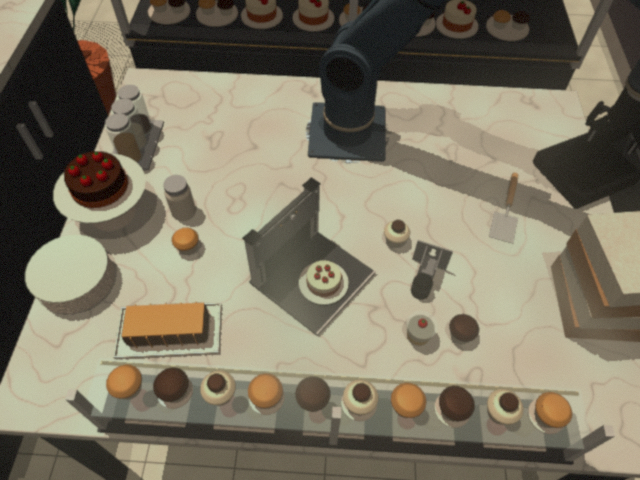

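View pics/top0.png

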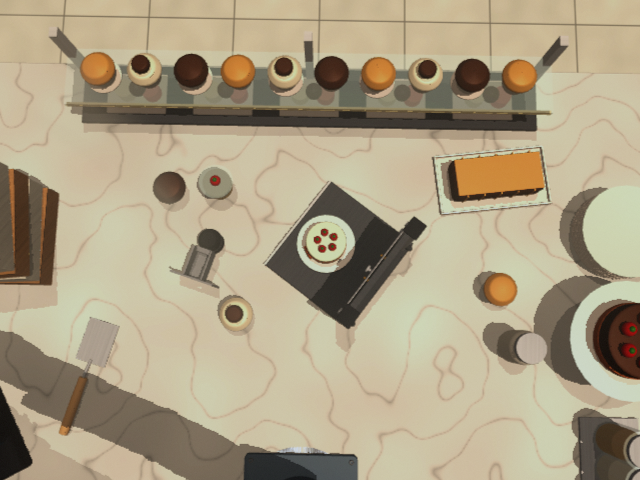

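The lamp is at about (205,260) top and (430,270) scene. The stand's feed plate runs from (350,315) to (415,225) in the top view, facing up-left. I'll zoom in on both.

Run:
```python
import cv2,numpy as np
t=cv2.imread("pics/top0.png");s=cv2.imread("pics/scene0.png")
r=lambda a,x,y,w,h,k:cv2.resize(a[y:y+h,x:x+w],None,fx=k,fy=k,interpolation=cv2.INTER_CUBIC)
a=np.hstack([r(t,300,205,133,133,3),r(s,240,175,133,133,3)])
b=np.hstack([r(t,160,220,66,66,6)[:, :396],r(s,400,235,66,66,6)])
a=a[:,:796];b=b[:200*2-4,:796]
w=min(a.shape[1],b.shape[1]);o=np.vstack([r(t,300,205,133,100,3)])
cv2.imwrite("pics/c1.png",a[:, :w]); cv2.imwrite("pics/c2.png",b)
```

```text
(no output)
```

View pics/c1.png

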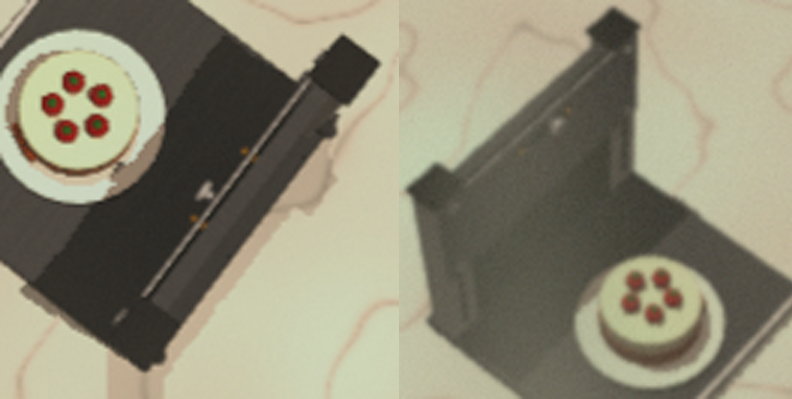

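View pics/c2.png

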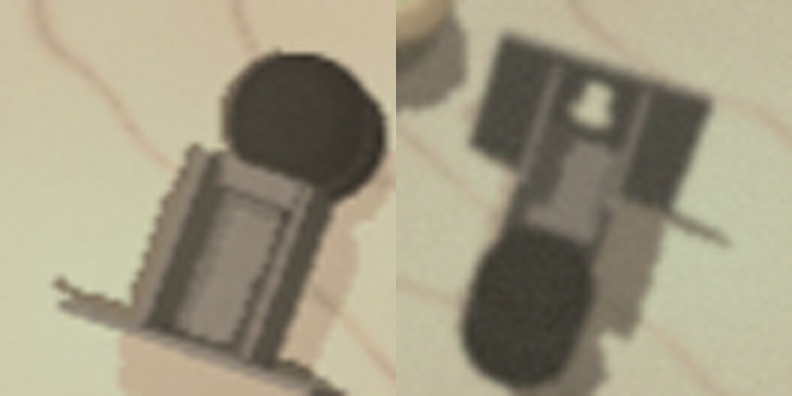

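The top crop shows the pins at about (382,256) and (365,278), with the stud near (368,268). In the scene crop the stud is near (293,217) and the keyhole near (433,252). Next I'll measure these by mask and triangulate.

```bash
cat > h.py <<'E'
import cv2,numpy as np
from plant import robot,eyes
C={n:eyes.calibration(n) for n in("scene","top")}
def ray(n,p):
    P=C[n]["pose"];d=P[:3,:3]@np.linalg.inv(C[n]["mtx"])@[p[0],p[1],1.];return P[:3,3],d/np.linalg.norm(d)
def onz(n,p,z):
    o,d=ray(n,p);return o+d*(z-o[2])/d[2]
def tri(ps,pt):
    A=np.zeros((3,3));b=np.zeros(3);R=[ray("scene",ps),ray("top",pt)]
    for o,d in R:
        M=np.eye(3)-np.outer(d,d);A+=M;b+=M@o
    x=np.linalg.solve(A,b);return x,[np.linalg.norm((np.eye(3)-np.outer(d,d))@(x-o)) for o,d in R]
def blobs(mask,off,amin=3):
    n,l,s,c=cv2.connectedComponentsWithStats(mask.astype(np.uint8));return [(np.round(c[i]+off,1).tolist(),int(s[i,4])) for i in range(1,n) if s[i,4]>=amin]
E
python3 - <<'E'
from h import *
np.set_printoptions(precision=1,suppress=True)
for n,(x,y,w,h) in {"top":(345,240,50,60),"scene":(262,200,50,40)}.items():
    im=cv2.imread(f"pics/{n}0.png")[y:y+h,x:x+w].astype(int);hsv=cv2.cvtColor(im.astype(np.uint8),cv2.COLOR_BGR2HSV)
    br=(im[...,2]-im[...,0]>35)
    print(n,"brass",blobs(br,(x,y),1))
    print(n,"bright",blobs((im.min(2)>110),(x,y),2))
t=cv2.imread("pics/top0.png");s=cv2.imread("pics/scene0.png")
print(np.min(t[258:282,360:382],2)); print(np.min(s[208:228,284:302],2))
# lamp can: dark blob
x,y,w,h=190,220,40,45;m=(t[y:y+h,x:x+w].max(2)<66);print(blobs(m,(x,y),20))
E
```

```text
top brass [([345.2, 245.5], 13), ([348.7, 255.6], 61), ([381.2, 254.8], 6), ([384.5, 257.5], 4), ([384.4, 286.2], 208), ([364.2, 277.4], 5), ([367.4, 279.8], 5)]
top bright [([348.6, 245.9], 117), ([368.5, 268.5], 13), ([386.5, 289.2], 373)]
scene brass [([267.0, 201.4], 8), ([287.4, 201.0], 7), ([281.0, 202.0], 1), ([284.0, 202.0], 1)]
scene bright [([272.1, 209.0], 453), ([292.5, 215.5], 4)]
[[ 39  38  37  38  38  37  39  37  39  40  39  38  38  37  40  36  38  39
   38  39  44  80]
 [ 38  37  38  39  37  37  38  36  39  39  39  38  38  36  38  38  37  39
   39  42  73 112]
 [ 38  40  39  37  36  38  38  38  39  38  38  37  38  37  37  39  37  38
   39  60  95  87]
 [ 40  39  39  37  38  40  39  39  38  39  38  38  38  36  39  38  38  35
   47  87  96  43]
 [ 38  39  37  35  38  39  37  38  37  39  36  40  37  39  39  37  38  46
   81 101  65  34]
 [ 40  38  39  39  37  36  38  38  38  37  37  38  39  38  38  39  41  76
  114  88  30  41]
 [ 38  38  39  37  37  38  38  39  40  43  39  37  39  37  37  37  58  95
   86  35  38  53]
 [ 37  38  38  38  37  37  39  39  60  74  57  39  3
[... 2354 characters left out ...]

 [ 73  71  67  69  69  74  79  87  86  80  76  71  69  68  70  67  66  69]
 [ 76  71  65  69  69  74  71  76  75  74  71  73  70  70  68  66  67  70]
 [ 71  70  73  70  75  75  74  73  68  71  69  68  67  69  66  67  68  67]
 [ 68  71  69  75  73  76  74  70  70  67  72  73  75  71  66  69  69  66]
 [ 74  73  76  75  78  74  74  77  72  70  69  68  67  70  68  72  69  69]
 [ 77  74  74  73  73  74  70  71  74  71  66  68  72  69  73  68  69  69]
 [ 76  75  77  75  76  75  72  74  74  70  69  71  69  68  71  70  70  65]
 [ 73  79  76  76  75  72  69  75  73  72  69  68  70  70  69  70  66  67]
 [ 75  76  74  75  76  72  73  74  74  70  68  68  70  70  70  74  69  63]]
[([216.8, 241.1], 154)]
```

Run:
```python
from h import *
np.set_printoptions(precision=1,suppress=True)
t=cv2.imread("pics/top0.png");s=cv2.imread("pics/scene0.png")
d=cv2.GaussianBlur(s.astype(np.float32),(3,3),0);b=(d[...,2]-d[...,0])
print(b[205:232,276:302].astype(int))
# bright front top edge in top view: per-row peak between cols
P=[]
for r in range(236,300):
    c0=401-(r-234)*0.755;lo=int(c0)-6
    g=t[r,lo:lo+12].min(1).astype(float);g-=62;g[g<8]=0
    if g.sum()>0:P.append(((g*np.arange(lo,lo+12)).sum()/g.sum(),r))
P=np.array(P,np.float32);vx,vy,x0,y0=cv2.fitLine(P,cv2.DIST_HUBER,0,.01,.01).ravel();print("line",vx,vy,x0,y0)
q=[onz("top",(x0+k*vx,y0+k*vy),195) for k in(-30,30)];v=q[1]-q[0];print(q,"edge dir deg",np.degrees(np.arctan2(v[1],v[0])))
for nm,ps,pt in(("pinL",(296.5,211.3),(381.2,254.8)),("pinR",(280.3,225.3),(364.2,277.4)),("stud",(292.4,215.9),(367.3,267.8)),("keyhole",(432.8,252.7),(0,0))):
    if pt[0]:print(nm,*tri(ps,pt))
for z in(50,):print("key",onz("scene",(432.8,252.7),z))
m=(t[220:265,190:230].max(2)<66).astype(np.uint8)
```

```text
[[30 31 31 31 32 32 32 31 31 30 28 24 20 18 15 14 14 15 15 15 15 15 14 14
  13 12]
 [30 30 31 31 31 31 31 30 28 26 22 19 17 16 15 14 14 14 15 15 15 15 14 13
  13 13]
 [29 30 31 30 30 30 30 28 24 21 18 16 15 15 15 14 14 14 15 15 15 14 13 13
  13 12]
 [30 30 30 30 30 29 27 24 19 17 16 15 15 14 14 15 15 15 15 15 15 14 13 13
  13 12]
 [30 29 29 29 28 26 23 20 17 15 15 14 14 14 15 15 15 15 16 16 16 14 13 13
  14 13]
 [29 28 28 27 25 23 20 18 16 15 15 14 15 15 16 16 15 15 16 19 21 19 15 14
  14 13]
 [28 28 27 25 22 19 17 16 16 15 15 15 16 16 16 16 15 15 18 24 27 23 17 14
  14 13]
 [27 26 25 22 19 17 15 15 15 15 15 15 16 16 16 15 14 15 18 24 26 22 16 14
  14 14]
 [25 23 21 19 17 16 15 15 15 15 15 16 16 15 15 15 15 15 16 19 20 18 15 14
  14 14]
 [22 20 18 17 16 15 14 14 15 16 16 16 16 15 15 15 16 16 17 17 16 15 14 13
  13 13]
 [19 18 16 15 14 14 14 15 16 16 16 15 15 15 16 17 19 19 18 15 14 13 13 13
  13 13]
 [17 16 16 14 14 14 15 16 16 15 15 14 14 15 17 19 20 19 17 15 14 13 13 13
  13 13]
 [16 15 15 14 14 15 16 16 15 15 14 13 13 14 16 18 19 18 16 15 14 13 12 12
  13 13]
 [15 15 14 15 15 16 1
[... 884 characters left out ...]
 12 13]
 [14 14 14 15 15 14 14 15 15 15 14 14 14 14 14 14 14 14 13 13 14 14 13 13
  12 12]
 [14 14 14 14 15 15 15 15 15 15 15 14 14 14 14 13 14 14 14 14 13 13 13 13
  12 12]
 [14 14 14 14 15 14 15 15 15 15 15 15 14 14 14 14 14 15 15 14 13 13 13 12
  12 12]]
line 0.6066181 -0.7949934 379.66827 260.9
[array([ 451.1, -106.8,  195. ]), array([ 539.9, -172.6,  195. ])] edge dir deg -36.56058702971926
pinL [ 501.5 -122.1  238.8] [np.float64(15.889601945759892), np.float64(15.889601945759908)]
pinR [ 470.2 -132.7  137.9] [np.float64(17.249297870541078), np.float64(17.24929787054109)]
stud [ 482.3 -117.7  193.8] [np.float64(0.5970929064328148), np.float64(0.5970929064328316)]
key [464.3 230.   50. ]
```

Run:
```python
from h import *
np.set_printoptions(precision=1,suppress=True)
a=[tri(*p) for p in(((280.3,225.0),(381.2,254.8)),((295.9,211.5),(364.2,277.4)))]
print(a)
L,R=a[0][0],a[1][0];v=L-R;print("len",np.linalg.norm(v),"dir",np.degrees(np.arctan2(v[1],v[0])))
th=np.radians(-36.56);fy=np.array([np.cos(th),np.sin(th),0]);fx=np.array([fy[1]*-1,fy[0],0])*-1  # into face
fx=np.array([-np.sin(th)*-1,-np.cos(th),0]);fx=np.array([np.sin(th),-np.cos(th),0])
mid=(L+R)/2;o=mid+4.5*fx;print("feed origin",o,"fx",fx,"fy",fy)
st,_=tri((292.4,215.9),(367.3,267.8));print("stud in feed",(st-o)@fx,(st-o)@fy,(st-o)[2])
e=onz("top",(379.67,260.9),o[2]+15);print("edge x in feed",(e-o)@fx)
# lamp: can in top, keyhole in scene, plate top edge in top
t=cv2.imread("pics/top0.png")
from itertools import product
def c2(x,y):return (160+x/6,220+y/6)
pl=[onz("top",c2(*p),86) for p in((62,303),(312,385))];w=pl[1]-pl[0];print("plate top",pl,np.linalg.norm(w),np.degrees(np.arctan2(w[1],w[0])))
print("can top",onz("top",c2(305,123),60),"r", np.linalg.norm(onz("top",c2(225,123),60)-onz("top",c2(385,123),60)))
for nm,p in(("outer L front",(195,150)),("outer L back",(140,322)),("R front inner",(313,190)),("R back",(262,358)),("L inner",(218,152)),("R inner",(305,185)),):
    print(nm,onz("top",c2(*p),80))
```

```text
[(array([ 507.1, -143.3,  189.9]), [np.float64(0.5403905106269127), np.float64(0.5403905106268926)]), (array([ 465. , -112. ,  188.6]), [np.float64(0.057567699195052745), np.float64(0.057567699195027806)])]
len 52.47630059656249 dir -36.64695527314588
feed origin [ 483.4 -131.2  189.2] fx [-0.6 -0.8  0. ] fy [ 0.8 -0.6  0. ]
stud in feed -10.181715417456893 -8.91447898479765 4.596568276964433
edge x in feed -0.5171969067171567
plate top [array([479. , 269.2,  86. ]), array([453.3, 184.5,  86. ])] 88.46309794419335 -106.86204566002861
can top [544.6 195.6  60. ] r 54.908838300251574
outer L front [532.  228.6  80. ]
outer L back [473.6 244.2  80. ]
R front inner [519.3 188.2  80. ]
R back [462.4 202.7  80. ]
L inner [531.5 220.8  80. ]
R inner [520.9 191.   80. ]
```

The pins triangulate 52.5 mm apart at z≈189, and the edge direction matches the plate, so the feed frame is good. The stud sits near y≈-8.5. The lamp grip is at about (503,215), with lamp x at about 163.5°. I'll move above the lamp now.

```bash
cat >> h.py <<'E'
from scipy.spatial.transform import Rotation as Ro
def togo(p,yaw):
    s=robot.read_state();R=Ro.from_euler("xyz",s["ee_rot"],degrees=True)
    T=Ro.from_euler("xyz",[180,0,yaw],degrees=True)
    print("t",round(s["t"],2),"pos",s["position"].round(1),"rot",s["ee_rot"].round(1),"F",s["wrist_force"].round(1),"w",round(s["gripper_width"],1),"j",s["joint_positions"].round(0))
    print("shift u",(R.inv().apply(np.array(p)-s["position"])/25).round(3),"turn u",((R.inv()*T).as_rotvec(degrees=True)/4).round(3))
E
python3 -m jog '-0.97 -0.72 0 0 0 -0.1 0;-0.97 -0.72 0 0 0 -0.1 0;-0.97 -0.72 0 0 0 -0.1 0;-0.97 -0.72 0 0 0 -0.1 0;-0.97 -0.72 0 0 0 -0.1 0;-0.97 -0.72 0 0 0 -0.1 0;-0.97 -0.72 0 0 0 -0.1 0;-0.97 -0.72 0 0 0 -0.1 0;-0.97 -0.72 0 0 0 -0.1 0;-0.97 -0.72 0 0 0 -0.1 0;-0.97 -0.72 0 0 0 -0.1 0;-0.97 -0.72 0 0 0 -0.1 0'
python3 -m jog '-0.9 -0.7 0.3 0 0 0 0;-0.9 -0.7 0.3 0 0 0 0;-0.8 -0.5 0.3 0 0 0 0;0 0 0 0 0 0 0;0 0 0 0 0 0 0'
python3 -c "
from h import *
togo((503,215,140),163.5)"
```

```text
t: 1.6
position: [452.4, 325.1, 231.0]
ee_rot: [-180.0, -0.0, 163.1]
wrist_force: [0.3, 0.0, 0.0]
gripper_width: 85.5
gripper_force: 0.0
t: 2.22
position: [499.9, 262.4, 208.8]
ee_rot: [180.0, -0.0, 163.1]
wrist_force: [-0.3, -0.7, 0.0]
gripper_width: 85.4
gripper_force: 0.0
t 2.23 pos [499.9 262.4 208.8] rot [180.   -0.  163.1] F [-0.3 -0.7  0. ] w 85.4 j [-34.  25.   3. 101.  -2.  54.  42.]
shift u [-0.674 -1.777  2.749] turn u [ 0.003 -0.01  -0.107]
```

```bash
python3 -m jog '-0.34 -0.89 0.9 0 0 -0.05 0;-0.34 -0.89 0.9 0 0 -0.05 0;0 0 0.6 0 0 0 0;0 0 0 0 0 0 0'
python3 - <<'E'
from h import *
togo((503,215,40),163.5)
t=eyes.camera("top")[:,:,::-1];s=eyes.camera("scene")[:,:,::-1]
r=lambda a,x,y:cv2.resize(a[y:y+100,x:x+100],(400,400),interpolation=cv2.INTER_CUBIC)
cv2.imwrite("pics/c3.png",np.hstack([r(t,150,210),r(s,380,220)]))
E
```

```text
t: 2.72
position: [502.9, 215.5, 148.2]
ee_rot: [-180.0, -0.1, 163.5]
wrist_force: [-1.3, -0.1, -0.1]
gripper_width: 85.4
gripper_force: 0.0
t 2.73 pos [502.9 215.5 148.2] rot [-1.800e+02 -1.000e-01  1.635e+02] F [-1.3 -0.1 -0.1] w 85.4 j [-30.  28.   3. 108.  -2.  45.  47.]
shift u [-0.017 -0.018  4.327] turn u [-0.004 -0.022  0.007]
```

View pics/c3.png

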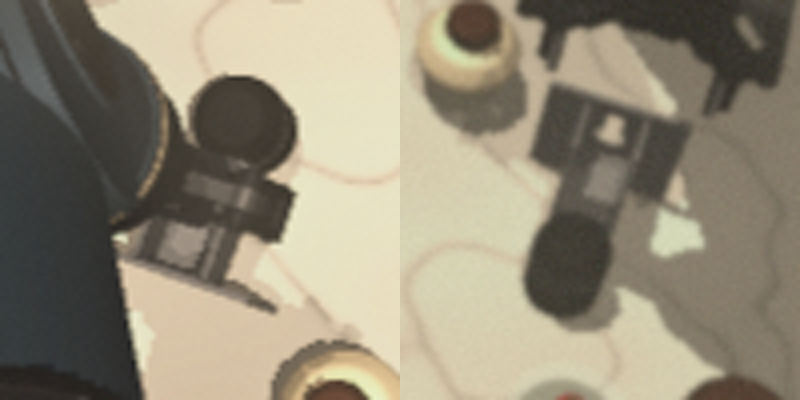

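The gripper sits square over the arm in both views and clear of the cupcake at (230,305). Descending and gripping.

```bash
python3 -m jog '0 0 0.9 0 0 0 0;0 0 0.9 0 0 0 0;0 0 0.9 0 0 0 0;0 0 0.8 0 0 0 0;0 0 0.6 0 0 0 0;0 0 0.22 0 0 0 0;0 0 0 0 0 0 0;0 0 0 0 0 0 0;0 0 0 0 0 0 60;0 0 0 0 0 0 120;0 0 0 0 0 0 200;0 0 0 0 0 0 200'
python3 -m jog '0 0 0 0 0 0 200;0 0 0 0 0 0 200;0 0 0 0 0 0 200'
python3 -m jog '0 0 -0.2 0 0 0 200;0 0 -0.5 0 0 0 200;0 0 -0.9 0 0 0 200;0 0 -0.9 0 0 0 200;0 0 -0.9 0 0 0 200;0 0 -0.9 0 0 0 200;0 0 -0.9 0 0 0 200;0 0 -0.9 0 0 0 200;0 0 -0.9 0 0 0 200;0 0 0 0 0 0 200;0 0 0 0 0 0 200'
python3 - <<'E'
from h import *
togo((503,215,40),163.5)
E
```

```text
t: 4.32
position: [503.9, 214.0, 41.2]
ee_rot: [180.0, 0.0, 163.4]
wrist_force: [-1.3, -0.6, 4.9]
gripper_width: 39.4
gripper_force: 60.0
t: 4.7
position: [503.9, 214.0, 41.2]
ee_rot: [180.0, 0.0, 163.4]
wrist_force: [-0.8, -0.1, 4.2]
gripper_width: 39.7
gripper_force: 60.0
t: 6.08
position: [503.2, 213.9, 215.3]
ee_rot: [-180.0, -0.0, 163.4]
wrist_force: [-0.1, 0.2, -2.1]
gripper_width: 39.5
gripper_force: 60.5
t 6.08 pos [503.2 213.9 215.3] rot [-180.    -0.   163.4] F [-0.1  0.2 -2.1] w 39.5 j [-30.  23.   3. 103.  -2.  54.  47.]
shift u [0.017 0.043 7.011] turn u [-0.008 -0.009 -0.014]
```

```bash
python3 -m jog '0 0 0 0 0 -1 200;0 0 0 0 0 -1 200;0 0 0 0 0 -1 200;0 0 0 0 0 -1 200;0 0 0 0 0 -1 200;0 0 0 0 0 -1 200;0 0 0 0 0 -1 200;0 0 0 0 0 -1 200;0 0 0 0 0 -1 200;0 0 0 0 0 -1 200;0 0 0 0 0 -1 200;0 0 0 0 0 -1 200'
python3 -m jog '0 0 0 0 0 -1 200;0 0 0 0 0 -1 200;0 0 0 0 0 -1 200;0 0 0 0 0 -1 200;0 0 0 0 0 -1 200;0 0 0 0 0 -0.5 200;0 0 0 0 0 0 200;0 0 0 0 0 0 200'
python3 - <<'E'
from h import *
togo((549.3,-28.1,182),233.4)
E
```

```text
t: 7.58
position: [503.1, 213.8, 214.5]
ee_rot: [180.0, -0.1, -148.4]
wrist_force: [0.5, -0.0, -2.7]
gripper_width: 39.5
gripper_force: 60.4
t: 8.57
position: [503.6, 214.1, 215.6]
ee_rot: [180.0, -0.0, -126.6]
wrist_force: [0.2, 0.7, -2.1]
gripper_width: 39.4
gripper_force: 60.4
t 8.57 pos [503.6 214.1 215.6] rot [ 180.    -0.  -126.6] F [ 0.2  0.7 -2.1] w 39.4 j [-18.  23. -15. 103.   7.  55. 108.]
shift u [ 6.686 -7.244  1.343] turn u [ 0.003 -0.005 -0.004]
```

```bash
python3 -m jog '0.83 -0.9 0 0 0 0 200;0.83 -0.9 0 0 0 0 200;0.83 -0.9 0 0 0 0 200;0.83 -0.9 0 0 0 0 200;0.83 -0.9 0.2 0 0 0 200;0.83 -0.9 0.2 0 0 0 200;0.83 -0.9 0.4 0 0 0 200;0.88 -0.94 0.54 0 0 0 200;0 0 0 0 0 0 200;0 0 0 0 0 0 200'
python3 - <<'E'
from h import *
togo((549.3,-28.1,182),233.4)
for n,(x,y) in {"top":(270,200),"scene":(260,170)}.items():
    im=eyes.camera(n)[:,:,::-1];cv2.imwrite(f"pics/{n}1.png",im)
t=cv2.imread("pics/top1.png");s=cv2.imread("pics/scene1.png")
r=lambda a,x,y:cv2.resize(a[y:y+133,x:x+133],(400,400),interpolation=cv2.INTER_CUBIC)
cv2.imwrite("pics/c4.png",np.hstack([r(t,280,190),r(s,240,175)]))
E
```

```text
t: 9.82
position: [549.5, -27.4, 182.4]
ee_rot: [180.0, 0.0, -126.6]
wrist_force: [0.8, 0.8, -3.1]
gripper_width: 39.5
gripper_force: 60.5
t 9.82 pos [549.5 -27.4 182.4] rot [ 180.     0.  -126.6] F [ 0.8  0.8 -3.1] w 39.5 j [  6.  26. -12. 105.   7.  50. 135.]
shift u [ 0.028 -0.01   0.015] turn u [0.005 0.006 0.007]
```

View pics/c4.png

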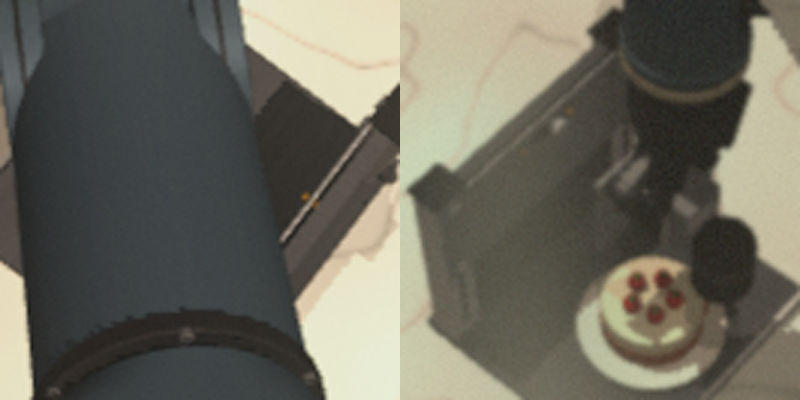

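Run:
```python
from h import *
np.set_printoptions(precision=1,suppress=True)
s=cv2.imread("pics/scene1.png")
x,y=330,243;g=s[y:y+35,x:x+32].max(2);print(g[::1,::1])
th=np.radians(-36.6);fy=np.array([np.cos(th),np.sin(th),0]);fx=np.array([np.sin(th),-np.cos(th),0])
p=onz("scene",(348,255.7),201.2);e=np.array([549.5,-27.4,201.2])-46*fx
print(p,e,"measured-expected fx,fy",(p-e)@fx,(p-e)@fy)
```

```text
[[ 67  96 108 ... 200 198 198]
 [ 65  83  98 ... 199 199 200]
 [ 60  73  84 ... 201 196 200]
 ...
 [ 97  96  96 ...  79  74  75]
 [ 93  91  97 ...  77  78  76]
 [100 100 105 ...  77  77  77]]
[586.7  12.1 201.2] [576.9   9.5 201.2] measured-expected fx,fy -7.906576553726879 6.340715447961534
```

Run:
```python
from h import *
np.set_printoptions(precision=1,suppress=True,linewidth=200,threshold=9999)
s=cv2.imread("pics/scene1.png");print(s[242:282,328:362].max(2))
s=cv2.imread("pics/scene0.png");print(s[266:304,408:440].max(2))
```

```text
[[ 44  49  67  99 109 111 109 102  93  76  67  64  64  64  68  73  75  96 142 185 196 199 199 199 198 200 200 198 198 197 200 198 197 198]
 [ 43  50  67  96 108 111 112 109 107  96  83  70  63  72  74  75  79 104 152 186 197 200 200 198 198 198 200 197 195 199 201 200 198 198]
 [ 46  51  65  83  98 109 110 112 112 105  94  78  74  75  77  78  80 105 153 183 194 197 197 198 196 198 197 198 199 200 196 199 199 200]
 [ 47  54  60  73  84  97 104 112 110 103  88  80  76  77  78  76  80 100 140 170 185 192 194 194 199 197 195 198 199 198 197 201 196 200]
 [ 54  62  62  63  71  79  90  99 100  87  78  78  79  81  73  69  67  81 111 127 141 155 168 178 183 191 195 198 198 198 198 198 198 199]
 [ 65  64  60  63  65  67  74  81  85  82  81  80  76  75  69  58  51  52  69  77  84  97 106 119 137 160 183 196 196 199 200 199 199 199]
 [ 70  65  61  63  64  64  69  72  77  80  80  79  73  61  55  46  42  40  45  48  54  52  55  64  80 109 150 183 195 197 198 200 197 197]
 [ 70  71  62  60  62  61  65  70  80  81  80  75  64  49  42  44  42  43  41  47  43  43  46  43  50  72 100 148 180 195 196 1
[... 8739 characters left out ...]
119 120 121 120 131 151 177 191 194 196 195]
 [194 196 192 194 193 192 191 184 171 154 122  94  84  88  85  97 106 111 111 118 116 116 122 121 127 150 179 190 194 193 194 193]
 [194 193 192 194 196 196 193 192 187 185 167 135 117 112 110 112 119 120 122 116 116 116 120 124 143 173 191 194 195 193 197 193]
 [191 190 193 192 196 195 192 195 197 191 185 167 143 134 125 117 120 119 122 120 119 120 126 140 156 184 194 192 197 195 194 194]
 [194 195 193 197 193 193 194 193 193 193 193 189 177 163 147 138 137 138 139 136 136 143 161 170 178 193 193 193 195 190 194 193]
 [194 195 195 195 194 195 193 194 193 194 196 190 189 187 181 175 176 174 175 179 175 177 181 180 189 194 194 195 191 194 194 195]]
```

Run:
```python
from h import *
np.set_printoptions(precision=1,suppress=True)
def loc(p,tcp,yaw):
    a=np.radians(yaw);fx=np.array([np.cos(a),np.sin(a)]);fy=np.array([-fx[1],fx[0]]);d=p[:2]-np.array(tcp);print(p,d@fx,d@fy)
for f,(x,y,w,h),th,z,tcp,yaw in (("scene1",(334,240,26,40),58,171.2,(549.5,-27.4),233.4),("scene0",(405,270,35,33),80,30,(503.9,214),163.4)):
    s=cv2.imread(f"pics/{f}.png");m=(s[y:y+h,x:x+w].max(2)<th).astype(np.uint8);m=cv2.morphologyEx(m,cv2.MORPH_OPEN,np.ones((7,7)))
    c=max(cv2.findContours(m,0,1)[0],key=cv2.contourArea);r=cv2.minAreaRect(c);b=cv2.boundingRect(c);print(f,r,b)
    p=onz("scene",np.array(r[0])+[x,y],z);loc(p,tcp,yaw)
```

```text
scene1 ((12.5, 21.0), (26.0, 19.0), 90.0) (3, 8, 20, 27)
[581.4  10.3 171.2] -49.31665750422641 3.158318404380349
scene0 ((17.0, 16.0), (24.0, 18.0), 90.0) (8, 4, 19, 25)
[551.1 202.5  30. ] -48.5236970826642 -2.510361485868451
```

```bash
cat >> h.py <<'E'
def feed():
    "keyhole in the feed frame, from the TCP"
    s=robot.read_state();a=np.radians(233.4);fx=np.array([np.cos(a),np.sin(a)]);fy=np.array([-fx[1],fx[0]]);d=s["position"][:2]-[483.4,-131.2]
    f=s["wrist_force"];print("t",round(s["t"],2),"key x,y,z",np.round([d@fx+42,d@fy,s["position"][2]+8.8-189.2],2),"yaw",s["ee_rot"].round(2),"F fx,fy,z",np.round([f[:2]@fx,f[:2]@fy,f[2]],1),"w",round(s["gripper_width"],1))
E
python3 -m jog '0.6 0 0.03 0 0 0 200;0.7 0 0.04 0 0 0 200;0.7 0 0 0 0 0 200;0.3 0 0 0 0 0 200;0.1 0 0 0 0 0 200;0 0 0 0 0 0 200;0 0 0 0 0 0 200'
python3 -c "
from h import *
feed()"
```

```text
t: 10.8
position: [514.1, -75.7, 180.5]
ee_rot: [-180.0, 0.0, -126.5]
wrist_force: [-0.1, 0.9, -3.0]
gripper_width: 39.1
gripper_force: 60.6
t 10.8 key x,y,z [-20.86  -8.43   0.14] yaw [-1.8000e+02  2.0000e-02 -1.2652e+02] F fx,fy,z [-0.7 -0.6 -3. ] w 39.1
```

```bash
f(){ python3 -c "
from h import *
feed()"; }
python3 -m jog '0.2 0 0 0 0 0 200;0.12 0 0 0 0 0 200;0 0 0 0 0 0 200' >/dev/null; f
python3 -m jog '0.06 0 0 0 0 0 200;0.06 0 0 0 0 0 200;0 0 0 0 0 0 200' >/dev/null; f
```

```text
t 11.18 key x,y,z [-11.85  -8.35   0.15] yaw [-1.8000e+02 -1.0000e-02 -1.2659e+02] F fx,fy,z [ 0.   0.2 -2.7] w 39.8
t 11.55 key x,y,z [-9.1  -8.38  0.14] yaw [ 180.     -0.   -126.57] F fx,fy,z [ 0.   0.5 -2.6] w 39.1
```

```bash
f(){ python3 -c "
from h import *
feed()"; }
for i in 1; do python3 -m jog '0.06 0 0 0 0 0 200;0 0 0 0 0 0 200' >/dev/null; f; done
python3 -m jog '0.04 0 0 0 0 0 200;0 0 0 0 0 0 200' >/dev/null; f
python3 -m jog '0.04 0 0 0 0 0 200;0 0 0 0 0 0 200' >/dev/null; f
```

```text
t 11.8 key x,y,z [-7.58 -8.38  0.14] yaw [ 1.8000e+02 -1.0000e-02 -1.2657e+02] F fx,fy,z [-0.5  0.6 -2.7] w 39.2
t 12.05 key x,y,z [-6.63 -8.36  0.14] yaw [-180.     -0.   -126.57] F fx,fy,z [ 0.2 -0.1 -2.6] w 39.6
t 12.3 key x,y,z [-5.71 -8.41  0.16] yaw [ 180.      0.   -126.56] F fx,fy,z [-0.3 -0.3 -2.4] w 39.4
```

```bash
f(){ python3 -c "
from h import *
feed()"; }
python3 -m jog '0.04 0 0 0 0 0 200;0 0 0 0 0 0 200' >/dev/null; f
python3 -m jog '0.04 0 0 0 0 0 200;0 0 0 0 0 0 200' >/dev/null; f
python3 -m jog '0.04 0 0 0 0 0 200;0 0 0 0 0 0 200' >/dev/null; f
```

```text
t 12.55 key x,y,z [-4.81 -8.37  0.18] yaw [-1.8000e+02  1.0000e-02 -1.2656e+02] F fx,fy,z [-0.7  0.1 -3.5] w 39.9
t 12.8 key x,y,z [-3.97 -8.37  0.2 ] yaw [-1.7999e+02  2.0000e-02 -1.2655e+02] F fx,fy,z [-1.6 -0.2 -3.5] w 39.3
t 13.05 key x,y,z [-2.95 -8.38  0.19] yaw [-1.7999e+02  2.0000e-02 -1.2655e+02] F fx,fy,z [-2.9 -0.3 -2.9] w 39.4
```

The force is rising about 1 N/mm from x≈-4.5, which matches the pins, so the hole seems to be over the head. I'll continue gently.

```bash
f(){ python3 -c "
from h import *
feed()"; }
python3 -m jog '0.04 0 0 0 0 0 200;0 0 0 0 0 0 200' >/dev/null; f
python3 -m jog '0.04 0 0 0 0 0 200;0 0 0 0 0 0 200' >/dev/null; f
python3 -m jog '0.03 0 0 0 0 0 200;0 0 0 0 0 0 200' >/dev/null; f
```

```text
t 13.3 key x,y,z [-1.96 -8.35  0.2 ] yaw [-1.7999e+02  2.0000e-02 -1.2655e+02] F fx,fy,z [-4.4  0.4 -2.1] w 39.7
t 13.55 key x,y,z [-1.35 -8.39  0.27] yaw [-1.7998e+02  5.0000e-02 -1.2653e+02] F fx,fy,z [-5.4 -1.4 -2.8] w 39.3
t 13.8 key x,y,z [-1.25 -8.44  0.28] yaw [-1.7998e+02  9.0000e-02 -1.2649e+02] F fx,fy,z [-7.8 -1.2 -4. ] w 39.3
```

The plate is on the face. Next I slide it down in small steps, watching the forces.

```bash
f(){ python3 -c "
from h import *
feed()"; }
python3 -m jog '0 0 0.06 0 0 0 200;0 0 0.06 0 0 0 200;0 0 0 0 0 0 200' >/dev/null; f
python3 -m jog '0 0 0.06 0 0 0 200;0 0 0 0 0 0 200' >/dev/null; f
python3 -m jog '0 0 0.06 0 0 0 200;0 0 0 0 0 0 200' >/dev/null; f
```

```text
t 14.18 key x,y,z [-1.27 -7.85 -2.38] yaw [-1.7991e+02  1.1000e-01 -1.2650e+02] F fx,fy,z [-6.7  0.9 -1.8] w 39.6
t 14.43 key x,y,z [-1.26 -7.73 -3.8 ] yaw [-1.7989e+02  1.1000e-01 -1.2650e+02] F fx,fy,z [-7.   0.3 -1.4] w 39.5
t 14.68 key x,y,z [-1.32 -7.68 -5.37] yaw [-1.7989e+02  1.2000e-01 -1.2649e+02] F fx,fy,z [-7.   0.  -2.4] w 39.4
```

```bash
f(){ python3 -c "
from h import *
feed()"; }
python3 -m jog '0 0 0.06 0 0 0 200;0 0 0.06 0 0 0 200;0 0 0 0 0 0 200' >/dev/null; f
python3 -m jog '0 0 0.06 0 0 0 200;0 0 0.06 0 0 0 200;0 0 0 0 0 0 200' >/dev/null; f
python3 -m jog '0 0 0.06 0 0 0 200;0 0 0.06 0 0 0 200;0 0 0 0 0 0 200' >/dev/null; f
```

```text
t 15.05 key x,y,z [-1.31 -7.61 -8.28] yaw [-1.7988e+02  1.2000e-01 -1.2650e+02] F fx,fy,z [-7.4  0.9 -0.9] w 39.4
t 15.43 key x,y,z [ -1.31  -7.62 -11.31] yaw [-1.7988e+02  1.2000e-01 -1.2650e+02] F fx,fy,z [-7.1  0.6 -2.2] w 39.1
t 15.8 key x,y,z [ -1.33  -7.61 -14.34] yaw [-1.7988e+02  1.2000e-01 -1.2649e+02] F fx,fy,z [-7.4  0.8 -1.8] w 39.4
```

```bash
f(){ python3 -c "
from h import *
feed()"; }
python3 -m jog '0 0 0.06 0 0 0 200;0 0 0.04 0 0 0 200;0 0 0 0 0 0 200' >/dev/null; f
python3 -m jog '0 0 0.04 0 0 0 200;0 0 0 0 0 0 200' >/dev/null; f
python3 -m jog '0 0 0.04 0 0 0 200;0 0 0 0 0 0 200' >/dev/null; f
python3 -m jog '0 0 0.04 0 0 0 200;0 0 0 0 0 0 200' >/dev/null; f
```

```text
t 16.18 key x,y,z [ -1.3   -7.56 -16.78] yaw [-1.7988e+02  1.2000e-01 -1.2650e+02] F fx,fy,z [-6.9  1.5 -0.7] w 39.7
t 16.43 key x,y,z [ -1.33  -7.57 -17.77] yaw [-1.7988e+02  1.2000e-01 -1.2650e+02] F fx,fy,z [-7.8  1.4 -2. ] w 39.4
t 16.68 key x,y,z [ -1.34  -7.58 -18.75] yaw [-1.7988e+02  1.2000e-01 -1.2650e+02] F fx,fy,z [-7.3  1.3 -1.8] w 39.5
t 16.93 key x,y,z [ -1.33  -7.62 -19.85] yaw [-1.7988e+02  1.1000e-01 -1.2649e+02] F fx,fy,z [-7.4  0.7 -1.8] w 39.3
```

```bash
f(){ python3 -c "
from h import *
feed()"; }
for i in 1; do python3 -m jog '0 0 0.03 0 0 0 200;0 0 0 0 0 0 200' >/dev/null; f; done
python3 -m jog '0 0 0.03 0 0 0 200;0 0 0 0 0 0 200' >/dev/null; f
python3 -m jog '0 0 0.03 0 0 0 200;0 0 0 0 0 0 200' >/dev/null; f
python3 - <<'E'
from h import *
t=eyes.camera("top")[:,:,::-1];s=eyes.camera("scene")[:,:,::-1]
r=lambda a,x,y:cv2.resize(a[y:y+133,x:x+133],(400,400),interpolation=cv2.INTER_CUBIC)
cv2.imwrite("pics/c5.png",np.hstack([r(t,300,205),r(s,240,175)]))
E
```

```text
t 17.18 key x,y,z [ -1.33  -7.57 -20.3 ] yaw [-1.7987e+02  1.2000e-01 -1.2650e+02] F fx,fy,z [-6.4 -0.3  2.5] w 39.3
t 17.43 key x,y,z [ -1.4   -7.51 -20.59] yaw [-1.7985e+02  1.3000e-01 -1.2651e+02] F fx,fy,z [-6.8 -0.8  7.8] w 39.5
t 17.68 key x,y,z [ -1.43  -7.46 -20.91] yaw [-1.7983e+02  1.3000e-01 -1.2650e+02] F fx,fy,z [-4.8 -2.7 13.6] w 39.3
```

View pics/c5.png

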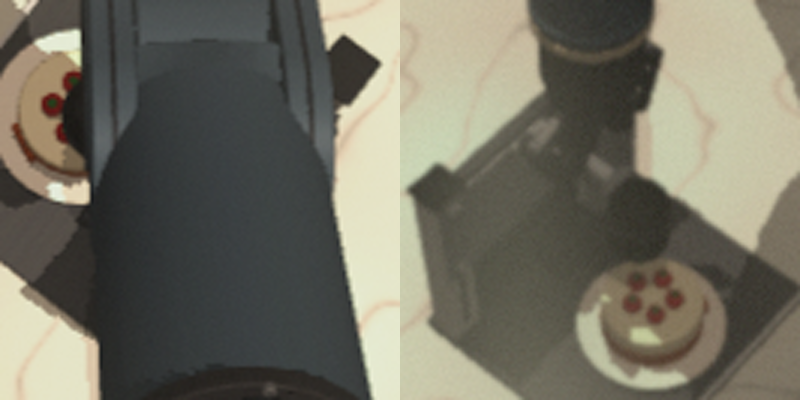

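The hard stop came at -20.2 mm, exactly the expected travel. In the picture the lamp's can hangs clear above the cake. I'll ease off the load, open, and rise.

```bash
f(){ python3 -c "
from h import *
feed()"; }
python3 -m jog '-0.03 0 -0.06 0 0 0 200;-0.03 0 0 0 0 0 200;0 0 0 0 0 0 200' >/dev/null; f
python3 -m jog '0 0 0 0 0 0 100;0 0 0 0 0 0 80;0 0 0 0 0 0 40;0 0 0 0 0 0 0;0 0 0 0 0 0 0;0 0 0 0 0 0 0;0 0 0 0 0 0 0' >/dev/null; f
```

```text
t 18.15 key x,y,z [ -1.51  -7.61 -20.51] yaw [-1.7991e+02  2.0000e-02 -1.2657e+02] F fx,fy,z [-2.1  0.6  7.4] w 39.5
t 19.02 key x,y,z [ -1.49  -8.4  -21.1 ] yaw [ 180.     -0.   -126.56] F fx,fy,z [ 0.5  0.6 -0.3] w 85.2
```

```bash
python3 -m jog '0 0 -0.3 0 0 0 0;0 0 -0.6 0 0 0 0;0 0 -0.9 0 0 0 0;0 0 -0.9 0 0 0 0;0 0 -0.9 0 0 0 0;0 0 -0.9 0 0 0 0;0 -0.9 -0.9 0 0 0 0;0 0.9 -0.3 0 0 0 0;0 0.9 0 0 0 0 0;0 0.9 0 0 0 0 0;0 0.9 0 0 0 0 0;0 0.9 0 0 0 0 0'
python3 -m jog '0 0.9 0 0 0 0 0;0 0.9 0 0 0 0 0;0 0.9 0 0 0 0 0;0 0.9 0 0 0 0 0;-0.9 0.9 0 0 0 0 0;-0.9 0 0 0 0 0 0;-0.9 0 0 0 0 0 0;0 0 0 0 0 0 0;0 0 0 0 0 0 0;0 0 0 0 0 0 0'
python3 - <<'E'
from h import *
t=eyes.camera("top")[:,:,::-1];s=eyes.camera("scene")[:,:,::-1];cv2.imwrite("pics/top2.png",t);cv2.imwrite("pics/scene2.png",s)
r=lambda a,x,y:cv2.resize(a[y:y+133,x:x+133],(400,400),interpolation=cv2.INTER_CUBIC)
cv2.imwrite("pics/c6.png",np.hstack([r(t,300,205),r(s,240,175)]))
E
```

```text
t: 20.52
position: [428.8, -36.8, 302.4]
ee_rot: [-180.0, 0.0, -126.5]
wrist_force: [-0.1, 0.3, -0.0]
gripper_width: 85.3
gripper_force: 0.0
t: 21.78
position: [379.6, 82.9, 301.8]
ee_rot: [-180.0, -0.0, -126.6]
wrist_force: [-0.2, -0.6, -0.7]
gripper_width: 85.4
gripper_force: 0.0
```

View pics/c6.png

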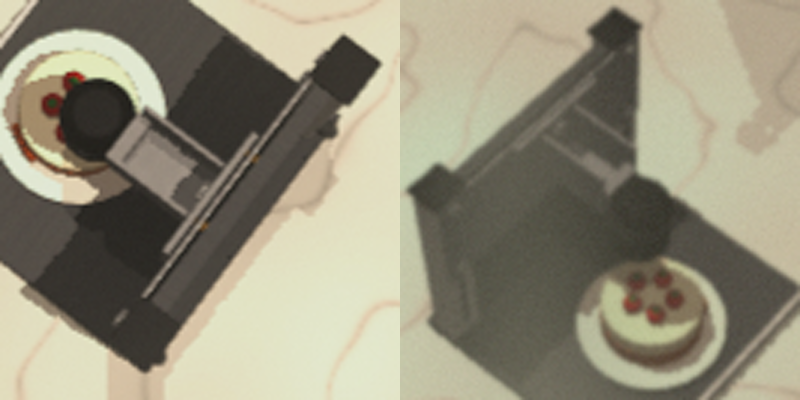

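The lamp hangs square and close to the feed plate, with its can over the cake and clear of it. The cake has not moved and the arm is clear.

```bash
python3 -c "
from plant import ticket
print(ticket.close_job())"
```

```text
the job is handed in; nothing more can be done
None
```

I hung the lamp on the stud, slid it down to the hard stop 20 mm below, let go and handed the job in at about 22 s; peak push was about 16 N at the wrist, the last pictures show the lamp square and the cake unmoved, and no verdict was returned.

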